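Fit a glide block and set its running clearance

ROBOT

A 6-joint arm with a two-finger parallel gripper is mounted at the origin on the work surface. World frame = base frame: x ahead of the robot, y to its left, z up, the work surface at z = 0. Lengths are in m, angles in rad, forces in N, time in s.
With the tool pointing down it reaches from about 0.35 to 0.975 m from the base axis. Payload 4.9 kg.
Tool frame: the origin (TCP) lies at the very end of the fingers, on their centre line; the grasp point (between the pads) lies behind it (manip.grip_depth is the z of the grasp point in the tool frame, in m); z points along the fingers, y is the direction in which the jaws open and shut (so a half turn about z gives the same grasp; the last joint's range is limited). The gripper opens to 85 mm and grips with 20 to 120 N. Pads are 22 mm wide; open, the fingers measure 114 mm over their backs; the gripper's body (76 mm by 85 mm) begins 54 mm behind the grasp point. The pads swing forward as they close: fully open they stand 13 mm farther back than shut.
Start: joints at [-1.264, 0.053, 1.613, -0, 1.476, -0.119], TCP at [0.258, -0.569, 0.231] pointing down, gripper open.
Joint ranges: [-3.01, 3.01], [-1.01, 2.22], [0.06, 2.58], [-1.02, 4.17], [0.09, 2.62], [-3.14, 3.14]. Speed limits (rad/s): [2.57, 2.57, 3.14, 3.14, 3.14, 3.14].

INTERFACE

Orientations are given as a unit quaternion [w, x, y, z].
In Python, from plant import state, optics, manip, silhouettes, place_of gives the robot as it stands. The module is installed in compiled form; this text tells all that it offers.
- The arm moves only by the tool jog_arm, never from a script. Its argument "increments" is a list of rows, each an object with "slide": the shift along the tool's x, y, z in mm, a list of three; "rotation": the turn, a rotation vector about the tool's x, y, z in degrees, a list of three. A call has 1 to 20 rows; each row shifts and turns the commanded pose from where the row before left it, along the tool's axes as they then stand; what a row does not reach is not made up. A row lasts 1/12 s, in which the tool goes at most 41.7 mm and 7.16 degrees, less where a joint would pass 70% of its speed; a pose out of reach is approached as far as the arm can. A call with a gripper value outside its range is refused whole. "fingers" is the opening, from 0 (shut) to 1 (fully open), set as the call begins (left out, the last holds). The fingers move at their own pace and stop on an object; the grip force is fixed at half the most. Time passes only in rows, so rows that do not move let the fingers close. It gives the time, the measured TCP pose, the force and the opening at its end, in the units of the state.
- state(): the state, without advancing time (a new reading comes with each control period).
- optics.grab_frame(name): name is "scene" or "top" or "wrist"; returns a dict with "frame" (400x640x3 uint8, blue, green, red), "camera_matrix" (3x3 intrinsics, pixels), "distortion" ([k1, k2, p1, p2, k3] as OpenCV has them; the pictures are not rectified), "R" (3x3) and "t" (3): a world point X has camera coordinates R X + t. Camera axes: x right, y down, z forward; pixel columns grow to the right and rows downward; lengths in m; the calibration is good to about 2 mm. A picture is of the moment at which its call begins. There is no depth.
- manip.job_done(): hands the job in, once; it reports no verdict.
Trained networks look in the newest picture that a camera, given by its name, has taken for a name from the list of things; names that differ only in an ending like _2 or _b are one class to them, and where a whole thing is asked for, a point or a joint stands for the part that bears it (a point fixed in the world has none). Each returns a list of dicts, best first, with "score" (0 to 1); they miss things now and then, are a little off and sometimes report something else, mostly with a low value. They report only what shows in the picture. A call takes as long as a camera call. They do not tell look-alikes from the thing itself.
- silhouettes(thing, camera): "mask" (400x640 bool, what is visible of it) and "bbox" ([left, top, right, bottom] in pixels, round what is visible of it).
- place_of(thing, camera): "uv" ([column, row] in pixels: a listed point, or the origin of a listed thing).
The state is a dict: "time": time; "joint_pos": joint angles; "joint_vel": joint speeds; "joint_efforts": joint torques, N m; "tool_pos": TCP position; "tool_rot": TCP orientation; "contact_force": force on the tool from outside, world axes, zero at the start; "ft_torque": the same for the moment, N m; "gripper_width": opening from 0.0 (shut) to 1.0 (fully open).
Only numpy, scipy, OpenCV 4.12 (cv2) and the standard library are available. Lean on these libraries where they do the work, as an engineer would, in place of code of your own. Each camera call takes 0.05 s, during which the arm holds its last target.

TASK

Fit the loose white glide block into the one empty pocket of the slide carriage, pressed fully home so that it lies flush and straight. Then run its black thumbscrew in (clockwise from above) until it seats, back it off a quarter turn, and finish while still holding it there, without letting go, so that a workmate can tighten the lock nut under it. Leave the other tools and parts on the bench where they lie.

Things in the scene. Friction and masses are not known exactly. Their poses are not given: they have to be found in the camera images.
- glide_block: Loose white nylon block, 44 x 32 x 16 mm (x, y, z), 80 g, its lowest 5.5 mm tapering in by 2 mm a side. Origin: centre of its underside, z up; either way round fits the pocket. On its top stand a stem, a brass lock nut (15 mm across, 5 mm high) and a black flat-sided thumb bar, 30 mm long, 10 mm thick, 13 to 39 mm above the block's top: carry it by this bar. It stands on the kit board.
- thumb_bar (a point): Grip point of the thumb bar: on the screw's axis, 27 mm above the block's top (43 mm above its underside). x runs along the bar's 30 mm length, so its 10 mm thickness lies along y; z is up. A white dot marks one end (+x) of the bar's top.
- thumbscrew (a joint): Angle of the thumbscrew in the glide block, rad: 0 = run in until it seats (hard stop), growing as it is backed off, counter-clockwise from above; the bar's x axis is the block's x axis turned by this angle. Starts at 1.5 to 3.0. Stiff thread (0.10 N m drag): stays where it is left. Its rise with turning is negligible.
- pocket (a point): Empty pocket of the slide carriage: a recess 47 x 35 mm, 16 mm deep, in a metal housing 66 x 54 mm on the rail. The point is the centre of its mouth, level with the housing's top, 52 mm above the bench; x along the 47 mm side, z up. A sprung tongue in each long wall grips the block: pressing it home takes a push of 4 to 12 N, and its top is then level with the mouth.
- carriage: Slide carriage fixed on a green board: two rails along x, a stamped plate with a round hole, four pockets at corners 190 x 165 mm apart, three filled with the same blocks and thumb bars (91 mm above the bench; leave alone). Origin: on the bench below the empty pocket, the -x, -y corner; board from -65 to 255 mm in x, -50 to 215 mm in y.
- kit_board: Green wooden kit board, 240 x 190 x 16 mm, fixed; origin under its centre. The glide block, wrench, bracket and end clip lie on it.
- wrench: Bystander: steel spanner, 160 mm, flat on the kit board, origin under its middle.
- bracket: Bystander: steel angle bracket, 46 x 32 x 28 mm, on the kit board, origin under its middle.
- end_clip: Bystander: white plastic end clip without a screw, 46 x 24 x 20 mm, on the kit board, origin under its middle.
- screwdriver: Bystander: green-handled screwdriver, 230 mm, lying on the bench to the left, origin under its middle.
- rail_strip: Bystander: steel angle strip, 260 x 22 x 16 mm, on the bench to the left, origin under its middle.
- wood_saddle: Bystander: grooved green wooden block, 150 x 90 x 34 mm, on the bench to the left, origin under its middle.
- parts_bin: Bystander: grey open bin with spare white clips, 160 x 100 x 70 mm, to the right beyond the kit board, origin under its middle.
Not all that is in view belongs to the job. What is shaped like the glide_block but blue is not meant.

How it is judged:
On the way, in this order (a step that is already met when the one before it is completed fails the run):
1. the glide block is pressed home in the empty pocket, flush and straight (z of glide_block in the frame of pocket below -0.014 m and horizontal distance between glide_block and pocket below 0.004 m and angle between the x axis of glide_block and the x axis of pocket, either way round below 0.12 rad and angle between glide_block's own z axis and vertical below 0.08 rad), for 0.2 s.
2. with the block home, the thumbscrew has been run in until it seats (all of step 1 and value of joint thumbscrew below 0.08 rad), for 0.2 s.
At the end, for the whole second after the job is handed in: Block home in the empty pocket (flush within 2 mm, centred within 4, straight within 7 degrees, level within 5); screw at rest 90 degrees, within 20, off its seat; fingers on the thumb bar (over 2 N, within 25 mm of its grip point); each bystander within 30 mm of its start (all of step 1 and value of joint thumbscrew between 1.22 and 1.92 rad and contact force between the fingers and glide_block above 2 N and distance between the grasp point and thumb_bar below 0.025 m and linear speed of glide_block below 0.02 m/s and velocity of joint thumbscrew between -0.1 and 0.1 rad/s and distance of each of wrench, bracket, end_clip, screwdriver, rail_strip, wood_saddle, parts_bin from where it was at the start of the episode below 0.03 m); the arm keeps its last pose, push and grip.
It fails at once if a bystander is shifted by more than 30 mm (distance of any of wrench, bracket, end_clip, screwdriver, rail_strip, wood_saddle, parts_bin from where it was at the start of the episode above 0.03 m).
It also fails if it takes over 48 s, if anything falls off the work surface, if the arm or the gripper's body presses on something with over 40 N, if the wrist force passes 120 N, or if a joint passes its speed limit or range.

## Working session

There is one attempt and no reset: what is moved stays moved. The work goes in short steps, Python scripts to look and compute and a tool call to move; the robot and the scene stay as the last step left them, time stands still between calls to the robot, and variables do not carry over. Pictures are saved under pics/ and viewed, and the job is handed in when it is done.

Besides the shell and the picture viewer there is one more tool, called after "Request:" as a command line: name --argument value ..., lists and objects as JSON in quotes. jog_arm: Moves the arm, as the interface text tells. Its arguments: {"type":"object","properties":{"increments":{"type":"array","items":{"type":"object","properties":{"slide":{"type":"array","items":{"type":"number"}},"rotation":{"type":"array","items":{"type":"number"}}}}},"fingers":{"type":"number"}},"required":["increments"]}

```bash
mkdir -p pics; cat > h.py <<'E'
import numpy as np, cv2
from plant import state, optics, manip, silhouettes, place_of
def ray(f,uv):
    p=cv2.undistortPoints(np.array([[uv]],float),np.array(f["camera_matrix"]),np.array(f["distortion"]))[0,0]
    R=np.array(f["R"]);t=np.array(f["t"])
    return -R.T@t, R.T@np.array([p[0],p[1],1.])
def onz(f,uv,z):
    c,d=ray(f,uv); return c+d*(z-c[2])/d[2]
def proj(f,X):
    r,_=cv2.Rodrigues(np.array(f["R"]))
    return cv2.projectPoints(np.array(X,float).reshape(-1,1,3),r,np.array(f["t"],float),np.array(f["camera_matrix"]),np.array(f["distortion"]))[0][:,0]
E
python3 - <<'E'
from h import *
s=state();print(s, manip.grip_depth)
for c in("scene","top","wrist"):
    f=optics.grab_frame(c);cv2.imwrite(f"pics/{c}0.png",f["frame"])
    print(c,(-np.array(f["R"]).T@f["t"]).round(3))
    for n in("glide_block","thumb_bar","pocket","carriage","kit_board"):
        for r in place_of(n,c)[:6]:print(n,np.round(r["uv"],1),round(r["score"],2))
E
```

```text
{'time': 0.0, 'joint_pos': array([-1.26404233e+00,  5.33943047e-02,  1.61433968e+00,  1.50065327e-05,
        1.47597544e+00, -1.19014043e-01]), 'joint_vel': array([-1.96709151e-03,  8.42803512e-04,  5.91532589e-05,  9.73942833e-04,
        1.67918239e-03, -2.56947306e-04]), 'joint_efforts': array([ 7.06800220e-04, -3.93682480e+01, -3.70172954e+01, -7.93992149e-05,
        7.14976384e-03, -7.67471931e-06]), 'tool_pos': array([ 0.25794062, -0.56859248,  0.23001251]), 'tool_rot': array([-1.05442631e-03,  9.77425250e-01,  2.11278871e-01, -9.17688919e-05]), 'contact_force': array([-0.42780718, -0.66560064,  0.75100731]), 'ft_torque': array([ 0.02294049,  0.07459431, -0.03357887]), 'gripper_width': 1.0033704449032437} -0.0187
scene [ 1.163 -0.549  1.099]
glide_block [280.  219.1] 0.73
glide_block [224.3 253. ] 0.62
glide_block [301.9 259.3] 0.59
glide_block [264.9 240.4] 0.55
glide_block [237.6 217.8] 0.42
thumb_bar [266.8 231.7] 0.56
thumb_bar [237.1 213.1] 0.54
thumb_bar [276.6 211. ] 0.45
thumb_bar [220.  245.6] 0.41
thumb_bar [302.3 250.7] 0.4
pocket [292.6 179.2] 0.64
carriage [293.8 193.6] 0.86
kit_board [213.8 260.9] 0.67
top [0.398 0.113 1.539]
glide_block [380.5 169.9] 0.71
glide_block [359.4 219.5] 0.7
glide_block [383.4 246.6] 0.58
glide_block [424.  224.9] 0.57
glide_block [381.4 210.2] 0.4
glide_block [457.7 234.3] 0.4
thumb_bar [429.2 222.9] 0.45
thumb_bar [386.6 208. ] 0.39
thumb_bar [387.7 246. ] 0.39
thumb_bar [381.2 168.1] 0.39
pocket [324. 228.] 0.93
carriage [322.8 229. ] 0.58
wrist [ 0.333 -0.535  0.375]
```

View pics/scene0.png

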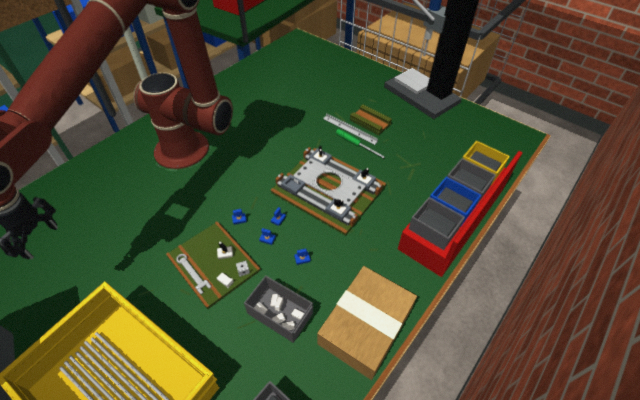

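View pics/top0.png

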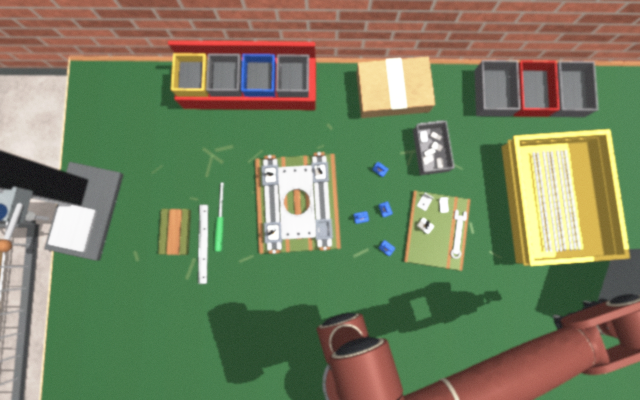

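View pics/wrist0.png

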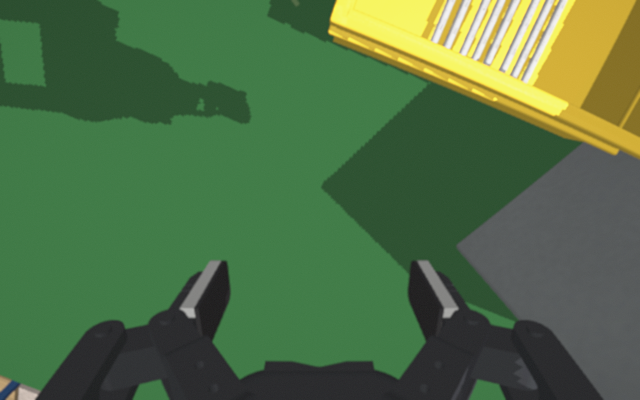

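The top view shows the white block at about (425,226) on the kit board and the empty pocket at (324,228). The blue look-alikes are at (380,170), (360,217), (385,209) and (386,248). The scene view has the white block at (224,250).

```bash
python3 - <<'E'
from h import *
F={c:optics.grab_frame(c) for c in("top","scene")}
def tri(a,b):
    c1,d1=ray(F["top"],a);c2,d2=ray(F["scene"],b)
    A=np.stack([d1,-d2],1);s=np.linalg.lstsq(A,c2-c1,rcond=None)[0]
    p,q=c1+d1*s[0],c2+d2*s[1];return (p+q)/2,np.linalg.norm(p-q)
print("block",onz(F["top"],(424,224.9),.016),onz(F["scene"],(224.3,253),.016))
print("bar",onz(F["top"],(429.2,222.9),.059),onz(F["scene"],(220,245.6),.059))
print("pocket",onz(F["top"],(324,228),.052)); 
f=F["top"]
# filled pocket bar corners: use for carriage orientation
for uv in [(269,175),(320,172),(271,232)]: print(onz(f,uv,.085))
im=f["frame"]
cv2.imwrite("pics/t1.png",cv2.resize(im[180:275,230:480],None,fx=3.2,fy=3.2,interpolation=cv2.INTER_CUBIC))
s=F["scene"]["frame"];cv2.imwrite("pics/s1.png",cv2.resize(s[130:310,160:400],None,fx=3.2,fy=3.2,interpolation=cv2.INTER_CUBIC))
q=state();R=np.array(cv2.Rodrigues(np.zeros(3))[0]);print(q["tool_pos"])
E
```

```text
block [ 0.51042465 -0.22018415  0.016     ] [ 0.50335293 -0.21661855  0.016     ]
bar [ 0.51389082 -0.22781124  0.059     ] [ 0.49934857 -0.22035425  0.059     ]
pocket [0.495147 0.113654 0.052   ]
[0.662742   0.29263874 0.085     ]
[0.67394827 0.12803683 0.085     ]
[0.47896591 0.28191467 0.085     ]
[ 0.25815038 -0.56917381  0.23131314]
```

View pics/t1.png

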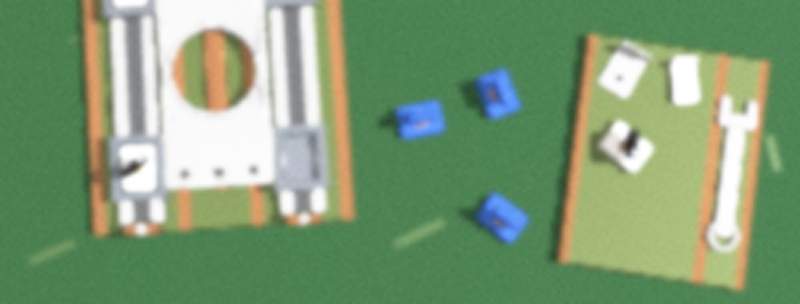

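View pics/s1.png

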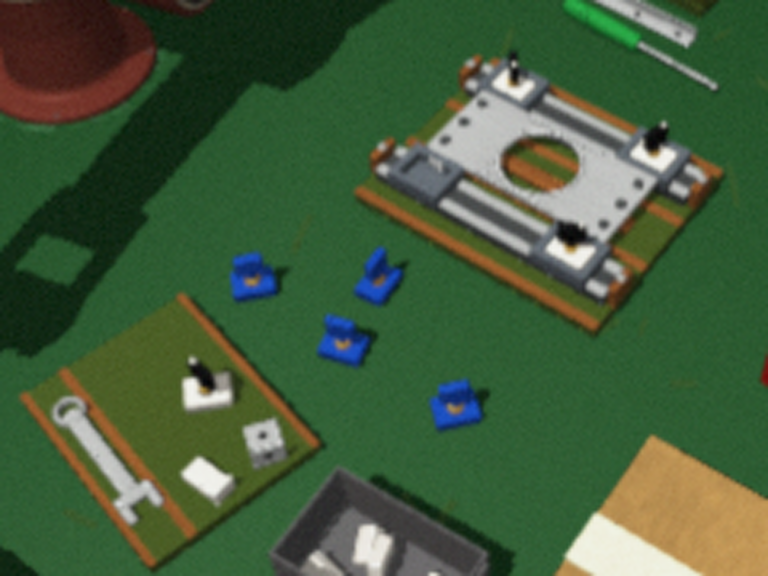

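```bash
cat >> h.py <<'E'
from scipy.spatial.transform import Rotation as Ro
def tool(s=None):
    s=s or state();q=s["tool_rot"];return np.array(s["tool_pos"]),Ro.from_quat([q[1],q[2],q[3],q[0]]).as_matrix()
def intool(X):
    p,R=tool();return R.T@(np.array(X)-p)*1000
E
python3 - <<'E'
from h import *
f=optics.grab_frame("wrist");p,R=tool();C=-np.array(f["R"]).T@f["t"]
print(R.round(3));print("cam in tool",(R.T@(C-p)*1000).round(1));print((np.array(f["R"])@R).T.round(3)); print(f["camera_matrix"])
print("goto",intool([.505,-.22,.23]))
# where would block appear after translation
d=np.array([.505,-.22,.23])-p
for off in ([0,0,0],[-.05,0,0],[-.08,0,0],[-.08,0,.05]):
    dd=d+R@np.array(off)*[1,1,-1] if 0 else d+R@np.array(off)
    print(off,proj(f,np.array([.505,-.22,.04])-dd))
E
```

```text
[[ 0.911  0.413 -0.   ]
 [ 0.413 -0.911 -0.   ]
 [-0.    -0.    -1.   ]]
cam in tool [ 8.260e+01 -1.000e-01 -1.434e+02]
[[ 0.001 -0.947 -0.321]
 [ 1.     0.001 -0.   ]
 [ 0.001 -0.321  0.947]]
[[316.23381237   0.         318.64442636]
 [  0.         316.23381237 199.19072052]
 [  0.           0.           1.        ]]
goto [ 369.03876125 -216.01837912    1.29452733]
[0, 0, 0] [[318.87252905 172.69757382]]
[-0.05, 0, 0] [[318.9108461  125.68604255]]
[-0.08, 0, 0] [[318.93523192  95.44798494]]
[-0.08, 0, 0.05] [[318.94812982  95.92379659]]
```

Request:
jog_arm --increments '[{"slide":[15,-9,0]},{"slide":[30,-18,0]},{"slide":[30,-18,0]},{"slide":[30,-18,0]},{"slide":[30,-18,0]},{"slide":[30,-18,0]},{"slide":[30,-18,0]},{"slide":[30,-18,0]},{"slide":[30,-18,0]},{"slide":[30,-18,0]},{"slide":[30,-18,0]},{"slide":[30,-18,0]},{"slide":[15,-9,0]},{"slide":[9,0,0]},{"slide":[0,0,0]},{"slide":[0,0,0]}]'

```text
invalid input
```

```bash
python3 - <<'E'
from h import *
f=optics.grab_frame("wrist");cv2.imwrite("pics/w1.png",f["frame"])
print(state()["time"],tool()[0])
for n in("glide_block","thumb_bar"):
    for r in place_of(n,"wrist")[:4]:print(n,np.round(r["uv"],1),round(r["score"],2))
for r in silhouettes("glide_block","wrist")[:3]:print(r["bbox"],r["score"])
E
```

```text
1.1 [ 0.25813988 -0.56918369  0.23130633]
```

View pics/w1.png

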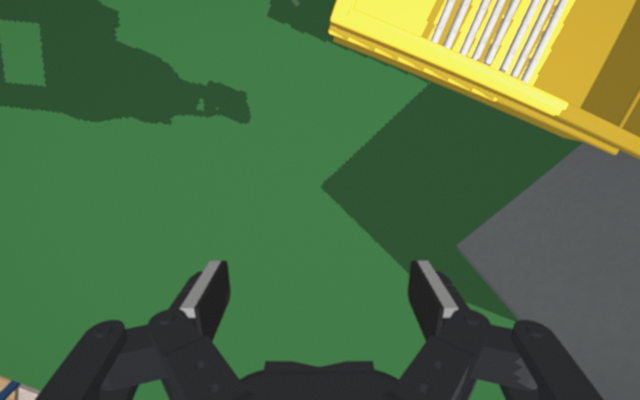

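The call was refused, so nothing moved and the view is unchanged. I'll give rotation in each row.

Request:
jog_arm --increments '[{"slide":[15,-9,0],"rotation":[0,0,0]},{"slide":[30,-18,0],"rotation":[0,0,0]},{"slide":[30,-18,0],"rotation":[0,0,0]},{"slide":[30,-18,0],"rotation":[0,0,0]},{"slide":[30,-18,0],"rotation":[0,0,0]},{"slide":[30,-18,0],"rotation":[0,0,0]},{"slide":[30,-18,0],"rotation":[0,0,0]},{"slide":[30,-18,0],"rotation":[0,0,0]},{"slide":[30,-18,0],"rotation":[0,0,0]},{"slide":[30,-18,0],"rotation":[0,0,0]},{"slide":[30,-18,0],"rotation":[0,0,0]},{"slide":[30,-18,0],"rotation":[0,0,0]},{"slide":[15,-9,0],"rotation":[0,0,0]},{"slide":[9,0,0],"rotation":[0,0,0]},{"slide":[0,0,0],"rotation":[0,0,0]},{"slide":[0,0,0],"rotation":[0,0,0]}]'

```text
time: 2.58
tool_pos: [0.5049, -0.2202, 0.2312]
tool_rot: [0.0, 0.977, 0.212, -0.0]
contact_force: [0.1, 0.1, -0.4]
gripper_width: 0.999
```

```bash
python3 - <<'E'
from h import *
f=optics.grab_frame("wrist");cv2.imwrite("pics/w2.png",f["frame"])
print(state()["time"],tool()[0])
for n in("glide_block","thumb_bar"):
    for r in place_of(n,"wrist")[:4]:print(n,np.round(r["uv"],1),round(r["score"],2))
E
```

```text
2.6333 [ 0.5045946  -0.22064592  0.23123894]
glide_block [157.   63.9] 0.94
glide_block [319.3 162.2] 0.64
glide_block [232.   68.7] 0.58
glide_block [201.2 175.3] 0.58
thumb_bar [218.9  69.4] 0.89
thumb_bar [319.  174.1] 0.88
thumb_bar [135.7  60. ] 0.79
thumb_bar [188.3 184.4] 0.64
```

View pics/w2.png

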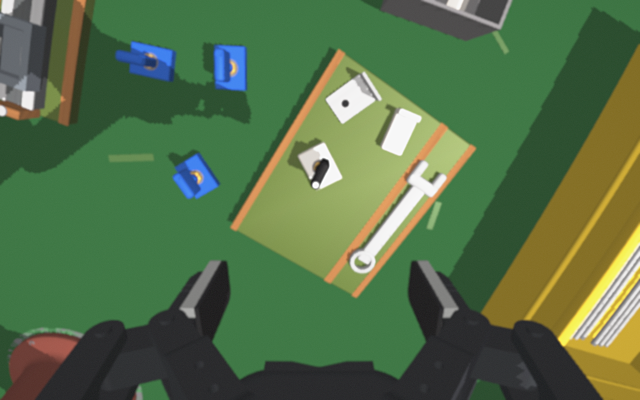

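The wrist view shows the white block at (320,166), with its bar running from (322,165) to the dot end at about (316,185). I'll zoom in for the yaw.

```bash
python3 - <<'E'
from h import *
f=optics.grab_frame("wrist")
cv2.imwrite("pics/w2z.png",cv2.resize(f["frame"][130:205,280:360],None,fx=8,fy=8,interpolation=cv2.INTER_CUBIC))
b=onz(f,(319.3,162.2),.016);t=onz(f,(319,174.1),.059);print(b,t)
c,d=ray(f,(319,172));print(c)
E
```

```text
[ 0.51012491 -0.21897628  0.016     ] [ 0.50702639 -0.21998162  0.059     ]
[ 0.57968565 -0.18696942  0.37456355]
```

View pics/w2z.png

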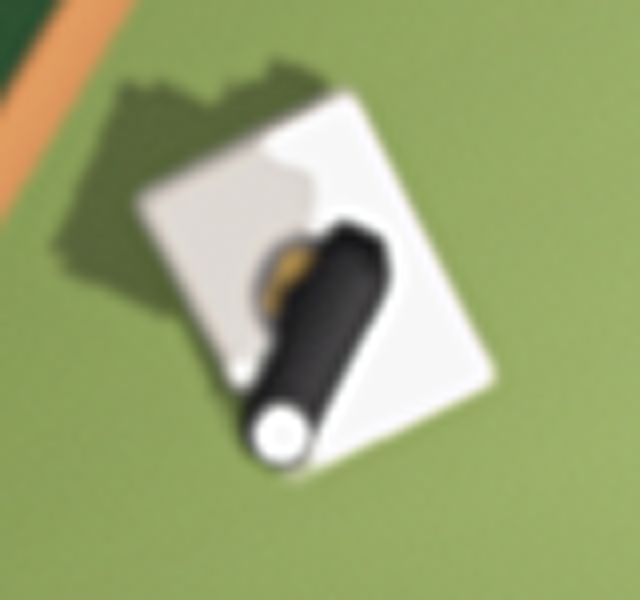

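```bash
python3 - <<'E'
from h import *
f=optics.grab_frame("wrist")
P=lambda x,y:(280+(x+.5)/8-.5,130+(y+.5)/8-.5)
K=[onz(f,P(*c),.032) for c in((135,200),(350,92),(497,375),(300,478))]
for k in K:print(k.round(4))
print("ctr",np.mean(K,0).round(4),(K[0]+K[2])/2)
for a,b in((0,1),(1,2),(2,3),(3,0)):
    v=K[b]-K[a];print(np.linalg.norm(v).round(4),np.degrees(np.arctan2(v[1],v[0])).round(1))
dot=onz(f,P(280,433),.071);e=onz(f,P(362,245),.071)
v=dot-e;print("bar",dot,e,np.linalg.norm(v),np.degrees(np.arctan2(v[1],v[0])))
v=dot-(K[0]+K[2])/2;print(v,np.degrees(np.arctan2(v[1],v[0])))
E
```

```text
[ 0.5107 -0.1913  0.032 ]
[ 0.5362 -0.2119  0.032 ]
[ 0.5088 -0.247   0.032 ]
[ 0.4838 -0.2281  0.032 ]
ctr [ 0.5099 -0.2196  0.032 ] [ 0.50976566 -0.21914518  0.032     ]
0.0328 -39.0
0.0445 -127.9
0.0314 143.0
0.0456 53.8
bar [ 0.49902102 -0.2187582   0.071     ] [ 0.52484022 -0.21814614  0.071     ] 0.02582645409964627 -178.6420199167927
[-0.01074463  0.00038698  0.039     ] 177.93732928250918
```

```bash
python3 - <<'E'
from h import *
f=optics.grab_frame("wrist");print(state()["joint_pos"].round(3))
for n,uv in dict(br=(350,98),br_low=(352,123),br_l=(327,103),br_tab=(365,75),clipl=(380,145),clip=(400,130),wr=(410,180)).items():print(n,onz(f,uv,.03).round(3))
E
```

```text
[-0.548 -0.125  1.786 -0.     1.481  0.599]
br [ 0.588 -0.219  0.03 ]
br_low [ 0.566 -0.232  0.03 ]
br_l [ 0.574 -0.199  0.03 ]
br_tab [ 0.615 -0.223  0.03 ]
clipl [ 0.558 -0.27   0.03 ]
clip [ 0.581 -0.282  0.03 ]
wr [ 0.537 -0.32   0.03 ]
```

Request:
jog_arm --fingers 0.6 --increments '[{"slide":[0,0,0],"rotation":[0,0,-4]},{"slide":[0,0,5],"rotation":[0,0,-7]},{"slide":[0,0,5],"rotation":[0,0,-7]},{"slide":[0,0,5],"rotation":[0,0,-7]},{"slide":[0,0,5],"rotation":[0,0,-7]},{"slide":[0,0,5],"rotation":[0,0,-7]},{"slide":[0,0,5],"rotation":[0,0,-7]},{"slide":[0,0,5],"rotation":[0,0,-7]},{"slide":[0,0,5],"rotation":[0,0,-7]},{"slide":[0,0,5],"rotation":[0,0,-7]},{"slide":[0,0,5],"rotation":[0,0,-7]},{"slide":[0,0,5],"rotation":[0,0,-7]},{"slide":[0,0,5],"rotation":[0,0,-7]},{"slide":[0,0,5],"rotation":[0,0,-7]},{"slide":[0,0,5],"rotation":[0,0,-7]},{"slide":[0,0,5],"rotation":[0,0,-7]},{"slide":[0,0,5],"rotation":[0,0,-7]},{"slide":[0,0,5],"rotation":[0,0,-7]},{"slide":[0,0,5],"rotation":[0,0,-7]},{"slide":[0,0,5],"rotation":[0,0,-7]}]'

```text
time: 4.55
tool_pos: [0.5047, -0.2206, 0.1361]
tool_rot: [0.0, 0.159, 0.987, -0.0]
contact_force: [-0.2, -0.4, 0.7]
gripper_width: 0.598
```

Request:
jog_arm --increments '[{"slide":[0,0,0],"rotation":[0,0,-7]},{"slide":[0,0,0],"rotation":[0,0,-7]},{"slide":[0,0,0],"rotation":[0,0,-4.6]},{"slide":[-2.5,1,0],"rotation":[0,0,0]},{"slide":[-2.5,1,0],"rotation":[0,0,0]},{"slide":[0,0,0],"rotation":[0,0,0]},{"slide":[0,0,0],"rotation":[0,0,0]}]'

```text
time: 5.13
tool_pos: [0.5101, -0.2181, 0.1364]
tool_rot: [0.0, 0.001, 1.0, -0.0]
contact_force: [-0.0, 0.3, -0.1]
gripper_width: 0.596
```

```bash
python3 - <<'E'
from h import *
f=optics.grab_frame("wrist");cv2.imwrite("pics/w3.png",f["frame"])
s=state();p,R=tool(s);print(s["time"],p,R[:,0],s["gripper_width"])
for r in place_of("thumb_bar","wrist")[:3]:print(np.round(r["uv"],1),r["score"],onz(f,r["uv"],.059))
E
```

```text
5.1833 [ 0.51003778 -0.21810431  0.13631139] [-9.99999527e-01  9.70409543e-04  5.95522011e-05] 0.5993422778380801
[565.1 234.9] 0.89 [ 0.53234837 -0.02174347  0.059     ]
[466.6 265.3] 0.75 [ 0.55853978 -0.09865052  0.059     ]
[315.2 208.4] 0.64 [ 0.50938639 -0.22044699  0.059     ]
```

View pics/w3.png

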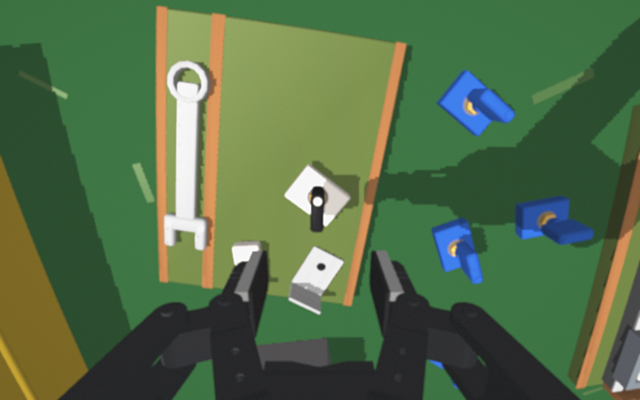

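The wrist view shows the bar at (317,208), lined up with the tool x axis and midway between the fingers. I'll descend and grip.

Request:
jog_arm --increments '[{"slide":[0,-1,5],"rotation":[0,0,0]},{"slide":[0,0,12],"rotation":[0,0,0]},{"slide":[0,0,15],"rotation":[0,0,0]},{"slide":[0,0,15],"rotation":[0,0,0]},{"slide":[0,0,15],"rotation":[0,0,0]},{"slide":[0,0,12],"rotation":[0,0,0]},{"slide":[0,0,10],"rotation":[0,0,0]},{"slide":[0,0,6],"rotation":[0,0,0]},{"slide":[0,0,4],"rotation":[0,0,0]},{"slide":[0,0,0],"rotation":[0,0,0]},{"slide":[0,0,0],"rotation":[0,0,0]}]'

```text
time: 6.15
tool_pos: [0.5103, -0.2192, 0.0427]
tool_rot: [0.0, 0.0, 1.0, -0.0]
contact_force: [-0.2, 0.4, 0.4]
gripper_width: 0.599
```

Request:
jog_arm --fingers 0 --increments '[{"slide":[0,0,0],"rotation":[0,0,0]},{"slide":[0,0,0],"rotation":[0,0,0]},{"slide":[0,0,0],"rotation":[0,0,0]},{"slide":[0,0,0],"rotation":[0,0,0]},{"slide":[0,0,0],"rotation":[0,0,0]},{"slide":[0,0,0],"rotation":[0,0,0]},{"slide":[0,0,0],"rotation":[0,0,0]},{"slide":[0,0,0],"rotation":[0,0,0]}]'

```text
time: 6.82
tool_pos: [0.5106, -0.2194, 0.0431]
tool_rot: [0.001, 0.0, 1.0, -0.0]
contact_force: [0.1, -0.5, 4.6]
gripper_width: 0.107
```

```bash
python3 - <<'E'
from h import *
f=optics.grab_frame("wrist");cv2.imwrite("pics/w4.png",f["frame"])
s=state();p,R=tool(s);print(s["time"],p,R[:,0],s["gripper_width"],s["contact_force"])
E
```

```text
6.8667 [ 0.51052356 -0.21934635  0.04308014] [-9.99999349e-01  1.14460869e-04 -1.13508002e-03] 0.10484818436405767 [-0.40660144  0.25728451  4.80542952]
```

View pics/w4.png

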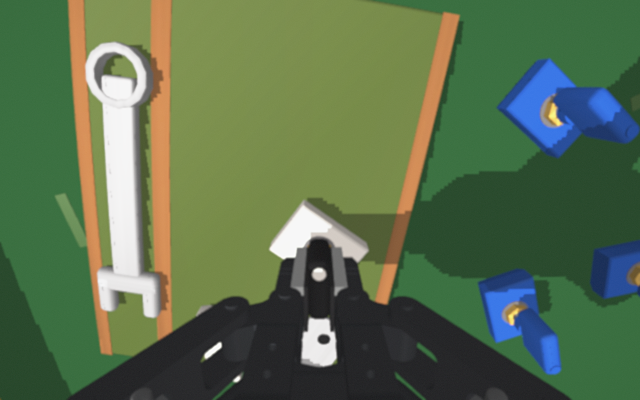

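The grip holds: the bar is at (318,270) between the pads and the opening is about 9 mm. I'll lift it and carry it to above the pocket.

Request:
jog_arm --increments '[{"slide":[0,0,-5],"rotation":[0,0,0]},{"slide":[0,0,-12],"rotation":[0,0,0]},{"slide":[0,0,-20],"rotation":[0,0,0]},{"slide":[0,0,-20],"rotation":[0,0,0]},{"slide":[0,5,-20],"rotation":[0,0,0]},{"slide":[1,15,-20],"rotation":[0,0,0]},{"slide":[1,24,-20],"rotation":[0,0,0]},{"slide":[1,24,-20],"rotation":[0,0,0]},{"slide":[1,24,-20],"rotation":[0,0,0]},{"slide":[1,24,-20],"rotation":[0,0,0]},{"slide":[1,24,-10],"rotation":[0,0,0]},{"slide":[1,24,0],"rotation":[0,0,0]},{"slide":[1,24,0],"rotation":[0,0,0]},{"slide":[1,24,0],"rotation":[0,0,0]},{"slide":[1,24,0],"rotation":[0,0,0]},{"slide":[1,24,0],"rotation":[0,0,0]},{"slide":[1,24,0],"rotation":[0,0,0]},{"slide":[1,24,0],"rotation":[0,0,0]},{"slide":[1,20,0],"rotation":[0,0,0]},{"slide":[1,5,0],"rotation":[0,0,0]}]'

```text
time: 8.53
tool_pos: [0.4942, 0.1162, 0.2294]
tool_rot: [-0.0, -0.001, 1.0, 0.0]
contact_force: [-0.0, -0.6, -0.3]
gripper_width: 0.106
```

Request:
jog_arm --increments '[{"slide":[0,0,0],"rotation":[0,0,3]},{"slide":[0,0,0],"rotation":[0,0,7]},{"slide":[0,0,0],"rotation":[0,0,7]},{"slide":[0,0,0],"rotation":[0,0,7]},{"slide":[0,0,0],"rotation":[0,0,7]},{"slide":[0,0,0],"rotation":[0,0,7]},{"slide":[0,0,0],"rotation":[0,0,7]},{"slide":[0,0,0],"rotation":[0,0,4]},{"slide":[0,0,0],"rotation":[0,0,0]},{"slide":[0,0,0],"rotation":[0,0,0]},{"slide":[0,0,0],"rotation":[0,0,0]}]'

```text
time: 9.45
tool_pos: [0.4949, 0.1136, 0.2294]
tool_rot: [-0.0, 0.414, 0.91, -0.0]
contact_force: [0.3, -0.1, -0.5]
gripper_width: 0.107
```

```bash
python3 - <<'E'
from h import *
f=optics.grab_frame("wrist");cv2.imwrite("pics/w5.png",f["frame"])
s=state();p,R=tool(s);print(s["time"],p,R[:,0],s["gripper_width"],s["contact_force"])
for n in("pocket","carriage","glide_block"):
  for r in place_of(n,"wrist")[:3]:print(n,np.round(r["uv"],1),r["score"],onz(f,r["uv"],.052))
E
```

```text
9.5 [0.49492676 0.11368702 0.22936988] [-6.56715504e-01  7.54138410e-01 -6.79204927e-05] 0.10412332019652311 [-0.11564105  0.18347698 -1.20170294]
pocket [321.4 172.8] 0.78 [0.49501491 0.11803686 0.052     ]
carriage [318.9 161.7] 0.91 [0.48532481 0.12517843 0.052     ]
glide_block [282.1 250.2] 0.92 [0.52085871 0.02094624 0.052     ]
glide_block [318.5 240.7] 0.91 [0.54412834 0.05712606 0.052     ]
glide_block [184.6 252.7] 0.59 [ 0.43851785 -0.05589475  0.052     ]
```

View pics/w5.png

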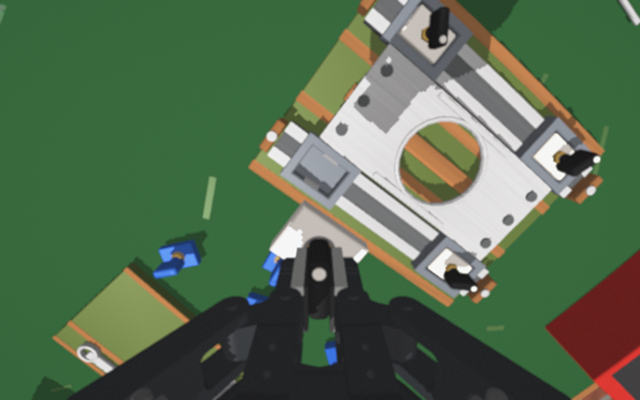

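The wrist view shows the empty pocket at about (320,172). The held block at (318,235) looks near parallel to it. I'll zoom in for corner positions.

```bash
python3 - <<'E'
from h import *
f=optics.grab_frame("wrist")
cv2.imwrite("pics/w5z.png",cv2.resize(f["frame"][118:270,250:390],None,fx=5,fy=5,interpolation=cv2.INTER_CUBIC)[:600])
cv2.imwrite("pics/w5p.png",cv2.resize(f["frame"][130:212,270:370],None,fx=7,fy=7,interpolation=cv2.INTER_CUBIC))
E
```

```text
(no output)
```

View pics/w5p.png

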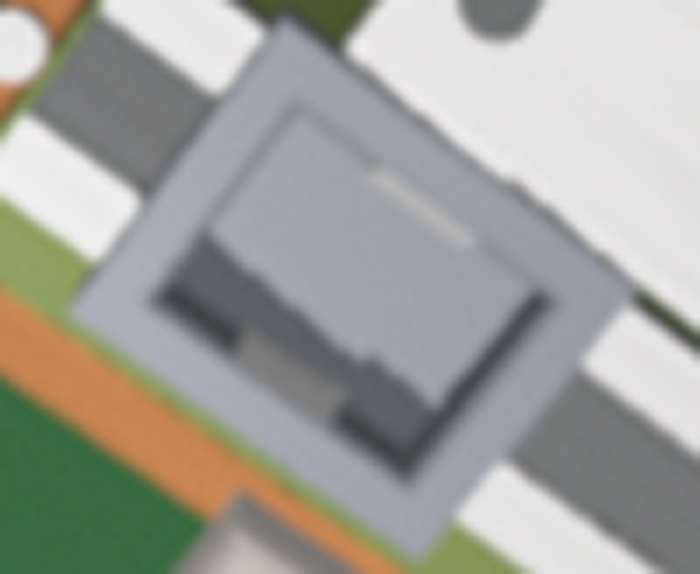

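```bash
python3 - <<'E'
from h import *
f=optics.grab_frame("wrist")
cv2.imwrite("pics/w5b.png",cv2.resize(f["frame"][195:275,265:375],None,fx=7,fy=7,interpolation=cv2.INTER_CUBIC))
E
```

```text
(no output)
```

View pics/w5b.png

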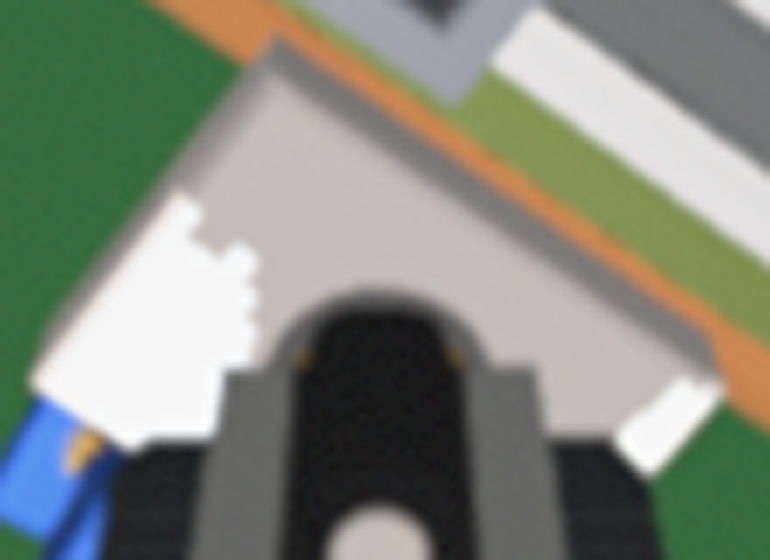

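```bash
python3 - <<'E'
from h import *
f=optics.grab_frame("wrist");p,R=tool()
def go(P,z,o,l):
    K=[onz(f,(o[0]+(x+.5)/7-.5,o[1]+(y+.5)/7-.5),z) for x,y in P]
    print(l,"ctr",((K[0]+K[2])/2).round(4) if len(K)==4 else ((K[0]+0*K[1])).round(4),np.mean(K,0).round(4))
    for i in range(len(K)):
        v=K[(i+1)%len(K)]-K[i];print("  ",K[i].round(4),np.linalg.norm(v).round(4),(np.degrees(np.arctan2(v[1],v[0]))%180).round(1))
go([(285,15),(75,310),(420,560),(632,290)],.052,(270,130),"house")
go([(297,105),(155,300),(405,477),(548,297)],.052,(270,130),"mouth")
go([(33,383),(280,75),(720,390)],p[2]-.011,(265,195),"block")
print(p, np.degrees(np.arctan2(R[1,0],R[0,0])))
E
```

```text
house ctr [0.4938 0.1182 0.052 ] [0.4938 0.118  0.052 ]
   [0.4589 0.1429 0.052 ] 0.0537 94.9
   [0.4635 0.0894 0.052 ] 0.0654 3.6
   [0.5287 0.0934 0.052 ] 0.0529 95.1
   [0.524  0.1461 0.052 ] 0.0652 2.9
mouth ctr [0.4933 0.1182 0.052 ] [0.4934 0.118  0.052 ]
   [0.4686 0.1343 0.052 ] 0.036 94.7
   [0.4715 0.0984 0.052 ] 0.0466 4.5
   [0.518 0.102 0.052] 0.0352 94.4
   [0.5153 0.1371 0.052 ] 0.0468 3.5
block ctr [0.4736 0.0976 0.2183] [0.4865 0.1199 0.2183]
   [0.4736 0.0976 0.2183] 0.0322 93.5
   [0.4716 0.1297 0.2183] 0.0429 3.4
   [0.5144 0.1323 0.2183] 0.0536 40.4
[0.49498248 0.11395698 0.22930776] 131.01487860868838
```

Request:
jog_arm --increments '[{"slide":[0.6,0.4,5],"rotation":[0,0,-0.5]},{"slide":[1,0.6,15],"rotation":[0,0,0]},{"slide":[1,0.6,20],"rotation":[0,0,0]},{"slide":[0,0,20],"rotation":[0,0,0]},{"slide":[0,0,20],"rotation":[0,0,0]},{"slide":[0,0,20],"rotation":[0,0,0]},{"slide":[0,0,15],"rotation":[0,0,0]},{"slide":[0,0,10],"rotation":[0,0,0]},{"slide":[0,0,6],"rotation":[0,0,0]},{"slide":[0,0,4],"rotation":[0,0,0]},{"slide":[0,0,0],"rotation":[0,0,0]},{"slide":[0,0,0],"rotation":[0,0,0]}]'

```text
time: 10.8
tool_pos: [0.4951, 0.117, 0.0951]
tool_rot: [0.001, 0.411, 0.912, 0.0]
contact_force: [0.7, 0.6, 0.5]
gripper_width: 0.106
```

```bash
python3 - <<'E'
from h import *
s=state();p,R=tool(s);print(s["time"],p,np.degrees(np.arctan2(R[1,0],R[0,0])),s["contact_force"])
for c,b in(("wrist",(190,290,250,390)),("scene",(150,230,240,340)),("top",(190,270,280,370))):
    f=optics.grab_frame(c);cv2.imwrite(f"pics/{c}6.png",f["frame"])
    cv2.imwrite(f"pics/{c}6z.png",cv2.resize(f["frame"][b[0]:b[1],b[2]:b[3]],None,fx=5,fy=5,interpolation=cv2.INTER_CUBIC))
E
```

```text
10.8 [0.49508947 0.11701744 0.09507788] 131.5019730560788 [0.69934721 0.58717638 0.47488791]
```

View pics/wrist6z.png

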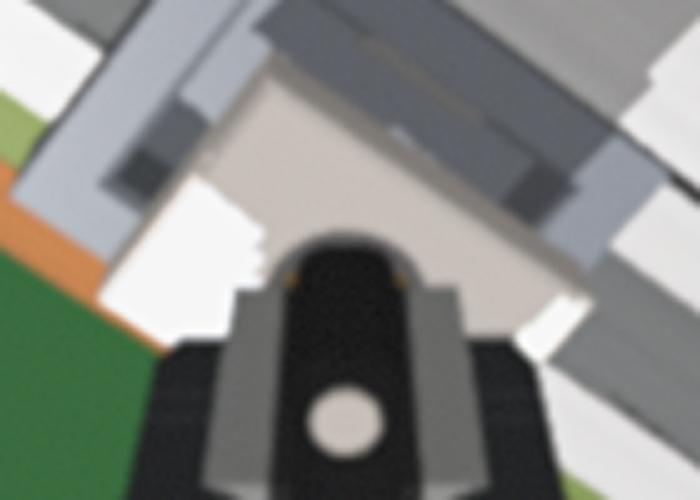

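View pics/scene6z.png

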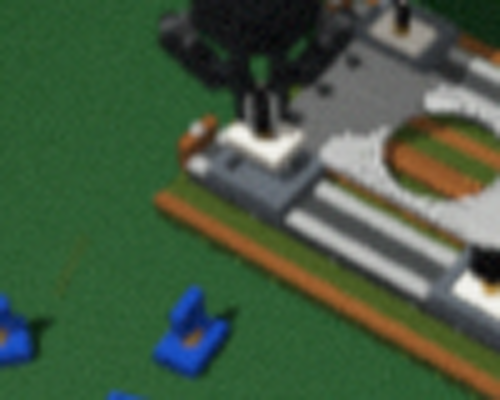

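View pics/top6z.png

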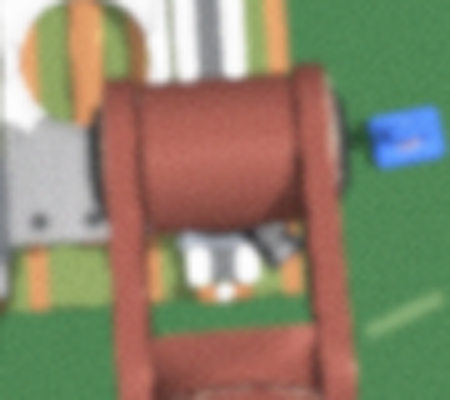

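```bash
python3 - <<'E'
from h import *
f=cv2.imread("pics/wrist6.png")
cv2.imwrite("pics/wrist6y.png",cv2.resize(f[165:255,245:390],None,fx=5.5,fy=5.5,interpolation=cv2.INTER_CUBIC))
E
```

```text
(no output)
```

View pics/wrist6y.png

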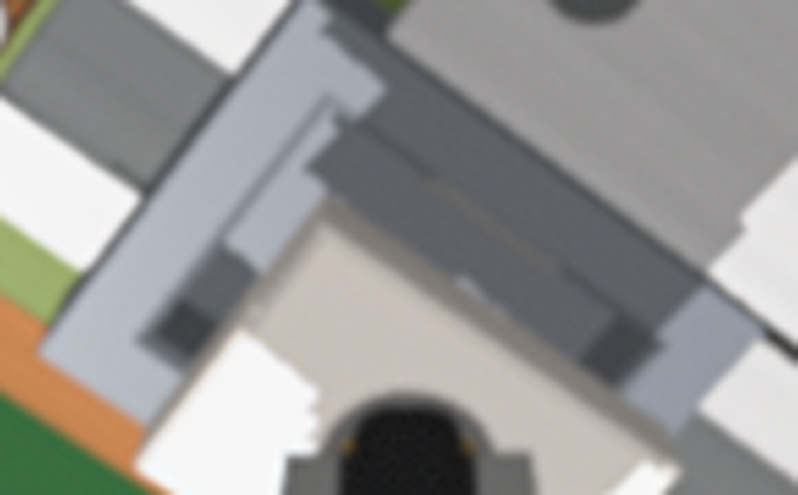

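```bash
cat >> h.py <<'E'
def corners(f,P,z,o,k):
    K=[onz(f,(o[0]+(x+.5)/k-.5,o[1]+(y+.5)/k-.5),z) for x,y in P]
    for i in range(len(K)-1):
        v=K[i+1]-K[i];print("  ",K[i].round(4),np.linalg.norm(v).round(4),(np.degrees(np.arctan2(v[1],v[0]))%180).round(1))
    print("  diag ctr",((K[0]+K[2])/2).round(4));return K
E
python3 - <<'E'
from h import *
f=optics.grab_frame("wrist");p,R=tool()
for P,z in(([(140,337),(332,95),(660,347)],.052),([(38,350),(305,0),(762,335)],.052),([(135,465),(325,220),(680,468)],p[2]-.011)):
    print(z);corners(f,P,z,(245,165),5.5)
E
```

```text
0.052
   [0.471  0.0975 0.052 ] 0.0372 93.6
   [0.4687 0.1346 0.052 ] 0.0488 2.7
  diag ctr [0.4943 0.1172 0.052 ]
0.052
   [0.4631 0.0883 0.052 ] 0.0527 93.9
   [0.4595 0.1408 0.052 ] 0.0661 4.4
  diag ctr [0.4943 0.1171 0.052 ]
0.08429073938013588
   [0.4739 0.1005 0.0843] 0.0322 94.8
   [0.4712 0.1326 0.0843] 0.0437 4.6
  diag ctr [0.4944 0.1183 0.0843]
```

Request:
jog_arm --increments '[{"slide":[-0.7,-0.5,4],"rotation":[0,0,0]},{"slide":[0,0,5],"rotation":[0,0,0]},{"slide":[0,0,5],"rotation":[0,0,0]},{"slide":[0,0,3],"rotation":[0,0,0]},{"slide":[0,0,2],"rotation":[0,0,0]},{"slide":[0,0,1],"rotation":[0,0,0]},{"slide":[0,0,1],"rotation":[0,0,0]},{"slide":[0,0,0],"rotation":[0,0,0]}]'

```text
time: 11.67
tool_pos: [0.4945, 0.1161, 0.0731]
tool_rot: [-0.0, 0.411, 0.912, -0.0]
contact_force: [-0.2, 0.6, -0.3]
gripper_width: 0.105
```

```bash
python3 - <<'E'
from h import *
s=state();print(s["time"],s["tool_pos"],s["contact_force"],s["ft_torque"])
f=optics.grab_frame("wrist");cv2.imwrite("pics/w7.png",cv2.resize(f["frame"][165:275,245:390],None,fx=5.4,fy=5.4,interpolation=cv2.INTER_CUBIC))
E
```

```text
11.6667 [0.49452705 0.11608456 0.07311856] [-0.21193505  0.57199623 -0.34742156] [ 0.05292588 -0.00838546 -0.00119923]
```

View pics/w7.png

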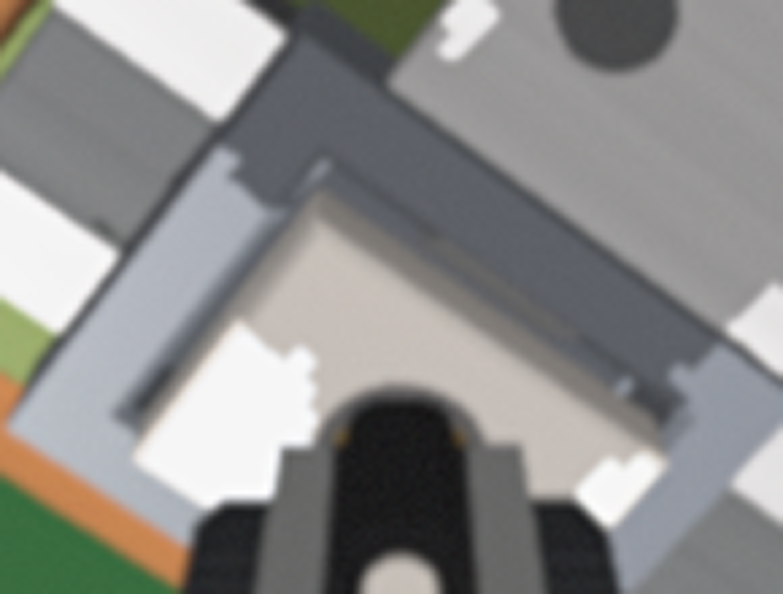

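The taper is inside the mouth with no side force, and the block sits evenly within the rim, with corners at about (320,200), (135,455) and (665,455). I'll press on.

Request:
jog_arm --increments '[{"slide":[0,0,1.5],"rotation":[0,0,0]},{"slide":[0,0,1.5],"rotation":[0,0,0]},{"slide":[0,0,1.5],"rotation":[0,0,0]},{"slide":[0,0,1.5],"rotation":[0,0,0]},{"slide":[0,0,1],"rotation":[0,0,0]},{"slide":[0,0,1],"rotation":[0,0,0]},{"slide":[0,0,0],"rotation":[0,0,0]}]'

```text
time: 12.3
tool_pos: [0.495, 0.1163, 0.0654]
tool_rot: [0.0, 0.411, 0.912, 0.0]
contact_force: [1.3, 1.4, 1.0]
gripper_width: 0.102
```

Request:
jog_arm --increments '[{"slide":[0,0,1],"rotation":[0,0,0]},{"slide":[0,0,1],"rotation":[0,0,0]},{"slide":[0,0,0],"rotation":[0,0,0]},{"slide":[0,0,0],"rotation":[0,0,0]}]'

```text
time: 12.63
tool_pos: [0.4946, 0.1162, 0.0631]
tool_rot: [0.0, 0.411, 0.912, 0.0]
contact_force: [1.9, 1.2, 0.2]
gripper_width: 0.106
```

Request:
jog_arm --increments '[{"slide":[0,0,1],"rotation":[0,0,0]},{"slide":[0,0,0],"rotation":[0,0,0]}]'

```text
time: 12.8
tool_pos: [0.4947, 0.1162, 0.0631]
tool_rot: [-0.0, 0.411, 0.912, -0.0]
contact_force: [-2.1, 0.9, 6.2]
gripper_width: 0.103
```

Request:
jog_arm --increments '[{"slide":[0,0,1],"rotation":[0,0,0]},{"slide":[0,0,0],"rotation":[0,0,0]}]'

```text
time: 12.97
tool_pos: [0.4948, 0.1162, 0.063]
tool_rot: [-0.0, 0.411, 0.912, -0.0]
contact_force: [-4.6, 0.6, 11.1]
gripper_width: 0.105
```

```bash
python3 - <<'E'
from h import *
s=state();print(s["time"],s["tool_pos"],s["contact_force"],s["ft_torque"])
f=optics.grab_frame("wrist");cv2.imwrite("pics/w8.png",cv2.resize(f["frame"][175:285,245:390],None,fx=5.4,fy=5.4,interpolation=cv2.INTER_CUBIC))
g=optics.grab_frame("scene");cv2.imwrite("pics/s8.png",cv2.resize(g["frame"][150:230,240:340],None,fx=6,fy=6,interpolation=cv2.INTER_CUBIC))
E
```

```text
12.9667 [0.49475211 0.11618507 0.06301558] [-4.63386209  0.64954982 11.12136934] [0.19449375 0.80231716 0.02659969]
```

View pics/w8.png

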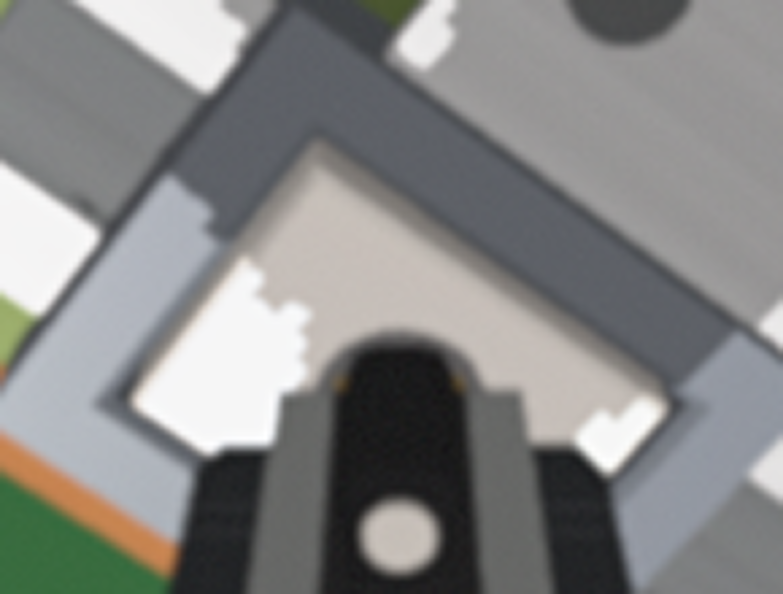

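View pics/s8.png

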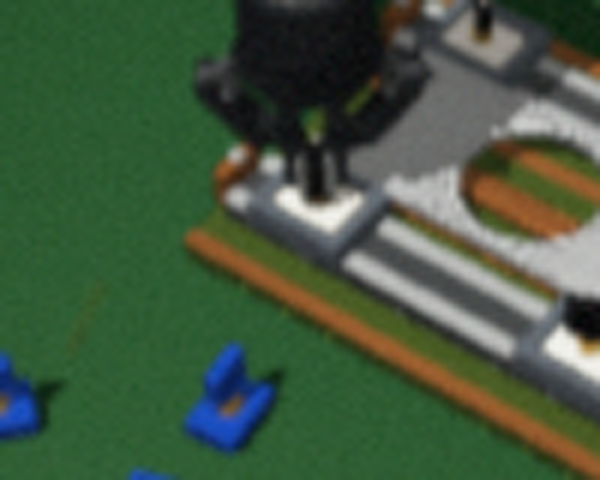

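Request:
jog_arm --increments '[{"slide":[0,0,1],"rotation":[0,0,0]},{"slide":[0,0,1],"rotation":[0,0,0]},{"slide":[0,0,0],"rotation":[0,0,0]}]'

```text
time: 13.32
tool_pos: [0.4949, 0.1162, 0.0629]
tool_rot: [-0.001, 0.411, 0.912, -0.001]
contact_force: [-11.2, -0.1, 22.9]
gripper_width: 0.103
```

```bash
python3 - <<'E'
from h import *
s=state();p,R=tool(s);print(s["time"],s["tool_pos"],s["contact_force"],s["ft_torque"],np.degrees(np.arctan2(R[1,0],R[0,0])))
f=optics.grab_frame("wrist");cv2.imwrite("pics/w9.png",cv2.resize(f["frame"][175:285,245:390],None,fx=5.4,fy=5.4,interpolation=cv2.INTER_CUBIC))
print("w8 coords");o=(245,175)
for z in(.052,.055,.058):
    print(z);corners(f,[(130,400),(315,165),(668,405)],z,o,5.4)
print("mouth");corners(f,[(100,405),(320,135),(705,405)],.052,o,5.4)
E
```

```text
13.3167 [0.49487134 0.1162107  0.06289742] [-11.22103532  -0.06887104  22.87751461] [-0.04772789  1.93085638 -0.04531903] 131.51364352250414
w8 coords
0.052
   [0.4731 0.0997 0.052 ] 0.0317 94.4
   [0.4707 0.1313 0.052 ] 0.0437 5.4
  diag ctr [0.4936 0.1176 0.052 ]
0.055
   [0.4725 0.1012 0.055 ] 0.031 94.4
   [0.4701 0.1322 0.055 ] 0.0428 5.4
  diag ctr [0.4926 0.1187 0.055 ]
0.058
   [0.4718 0.1028 0.058 ] 0.0304 94.4
   [0.4695 0.1331 0.058 ] 0.042 5.4
  diag ctr [0.4916 0.1199 0.058 ]
mouth
   [0.4712 0.0973 0.052 ] 0.0367 93.3
   [0.4691 0.1339 0.052 ] 0.0481 4.7
  diag ctr [0.4941 0.1176 0.052 ]
```

View pics/w9.png

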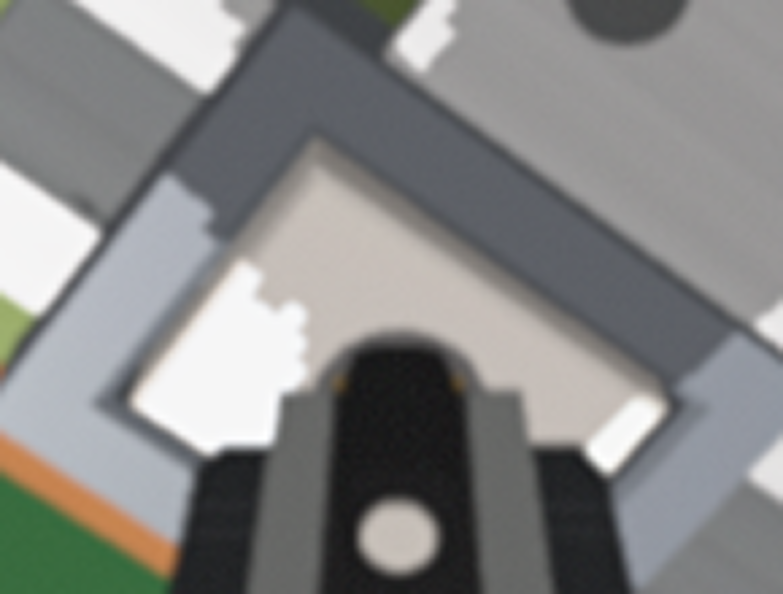

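At z = 0.052 the block measures 43.7 x 31.7 mm and is centred within about 1 mm. 23 N moves it no further, so it is home. I'll ease the push and run the screw in.

Request:
jog_arm --increments '[{"slide":[0,0,-1.5],"rotation":[0,0,0]},{"slide":[0,0,-1],"rotation":[0,0,0]},{"slide":[0,-0.1,0],"rotation":[0,0,4]},{"slide":[0,-0.2,0],"rotation":[0,0,6]},{"slide":[0,-0.2,0],"rotation":[0,0,7]},{"slide":[0,-0.2,0],"rotation":[0,0,7]},{"slide":[0,-0.2,0],"rotation":[0,0,7]},{"slide":[0,-0.1,0],"rotation":[0,0,4]},{"slide":[0,0,0],"rotation":[0,0,0]}]'

```text
time: 14.12
tool_pos: [0.4944, 0.1159, 0.0631]
tool_rot: [0.0, 0.667, 0.745, 0.001]
contact_force: [-0.3, 1.9, 5.5]
gripper_width: 0.108
```

```bash
python3 - <<'E'
from h import *
s=state();p,R=tool(s);print(s["time"],s["tool_pos"],s["contact_force"],s["ft_torque"],np.degrees(np.arctan2(R[1,0],R[0,0])))
f=optics.grab_frame("wrist");cv2.imwrite("pics/w10.png",cv2.resize(f["frame"][165:285,245:390],None,fx=5,fy=5,interpolation=cv2.INTER_CUBIC))
E
```

```text
14.1167 [0.49437416 0.11589254 0.06305118] [-0.27925345  1.94173176  5.51417285] [ 0.30834918  0.22041125 -0.041576  ] 96.36415292066327
```

View pics/w10.png

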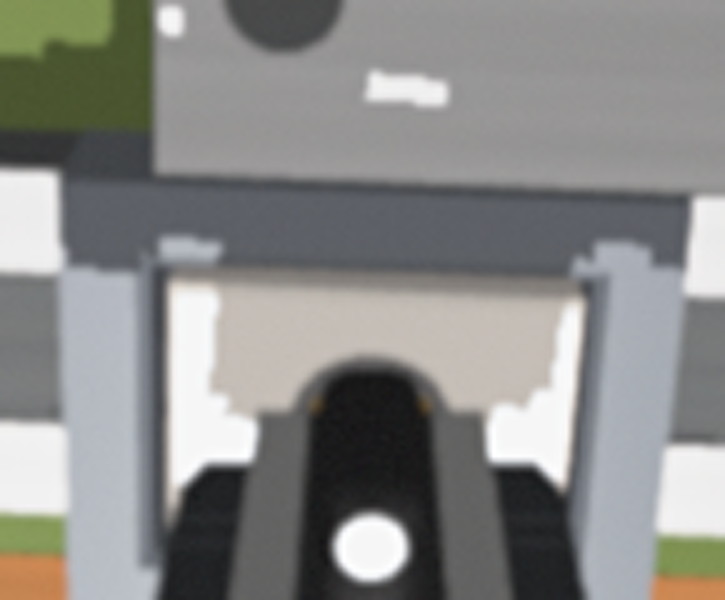

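The block stays square in the pocket while the bar turns. I'll continue.

Request:
jog_arm --increments '[{"slide":[0,-0.1,0],"rotation":[0,0,4]},{"slide":[0,-0.2,0],"rotation":[0,0,7]},{"slide":[0,-0.2,0],"rotation":[0,0,7]},{"slide":[0,-0.2,0],"rotation":[0,0,7]},{"slide":[0,-0.2,0],"rotation":[0,0,7]},{"slide":[0,-0.2,0],"rotation":[0,0,7]},{"slide":[0,-0.2,0],"rotation":[0,0,7]},{"slide":[0,-0.2,0],"rotation":[0,0,7]},{"slide":[0,-0.2,0],"rotation":[0,0,7]},{"slide":[0,-0.2,0],"rotation":[0,0,7]},{"slide":[0,-0.2,0],"rotation":[0,0,6]},{"slide":[0,0,0],"rotation":[0,0,4]},{"slide":[0,0,0],"rotation":[0,0,0]}]'

```text
time: 15.25
tool_pos: [0.4932, 0.1166, 0.063]
tool_rot: [0.0, 0.986, 0.169, 0.001]
contact_force: [1.9, 1.2, 5.1]
gripper_width: 0.106
```

```bash
cat > st.py <<'E'
from h import *
s=state();p,R=tool(s);print(s["time"],s["tool_pos"].round(4),s["contact_force"].round(1),s["ft_torque"].round(3),"alpha",np.degrees(np.arctan2(R[1,0],R[0,0])).round(2),s["joint_pos"].round(3))
E
python3 st.py
```

```text
15.25 [0.4932 0.1166 0.063 ] [1.9 1.2 5.1] [ 0.307 -0.173 -0.038] alpha 19.44 [ 0.085 -0.063  2.025 -0.     1.177  1.317]
```

Request:
jog_arm --increments '[{"slide":[0,0,0],"rotation":[0,0,2]},{"slide":[0,0,0],"rotation":[0,0,2]},{"slide":[0,0,0],"rotation":[0,0,2]},{"slide":[0,0,0],"rotation":[0,0,0]}]'

```text
time: 15.58
tool_pos: [0.4932, 0.1167, 0.0631]
tool_rot: [-0.0, 0.993, 0.118, 0.001]
contact_force: [1.3, 2.1, 6.3]
gripper_width: 0.107
```

```bash
python3 st.py
```

```text
15.5833 [0.4932 0.1167 0.0631] [1.3 2.1 6.3] [ 0.256 -0.197 -0.008] alpha 13.55 [ 0.085 -0.063  2.025  0.     1.177  1.42 ]
```

Request:
jog_arm --increments '[{"slide":[0,0,0],"rotation":[0,0,2]},{"slide":[0,0,0],"rotation":[0,0,2]},{"slide":[0,0,0],"rotation":[0,0,2]},{"slide":[0,0,0],"rotation":[0,0,0]},{"slide":[0,0,0],"rotation":[0,0,0]}]'

```text
time: 16.0
tool_pos: [0.4932, 0.1168, 0.0631]
tool_rot: [-0.0, 0.998, 0.066, 0.001]
contact_force: [1.5, 2.2, 5.5]
gripper_width: 0.106
```

```bash
python3 st.py
```

```text
16.0 [0.4932 0.1168 0.0631] [1.5 2.2 5.5] [ 0.314 -0.202 -0.049] alpha 7.61 [ 0.085 -0.063  2.025  0.     1.177  1.523]
```

Request:
jog_arm --increments '[{"slide":[0,0,0],"rotation":[0,0,1]},{"slide":[0,0,0],"rotation":[0,0,1]},{"slide":[0,0,0],"rotation":[0,0,1]},{"slide":[0,0,0],"rotation":[0,0,0]},{"slide":[0,0,0],"rotation":[0,0,0]}]'

```text
time: 16.42
tool_pos: [0.4931, 0.1169, 0.0631]
tool_rot: [-0.0, 0.999, 0.04, 0.001]
contact_force: [0.9, 2.7, 7.1]
gripper_width: 0.106
```

```bash
python3 - <<'E'
import st
from h import *
f=optics.grab_frame("wrist");cv2.imwrite("pics/w11.png",cv2.resize(f["frame"][165:285,245:390],None,fx=5,fy=5,interpolation=cv2.INTER_CUBIC))
E
```

```text
16.4167 [0.4931 0.1169 0.0631] [0.9 2.7 7.1] [ 0.309 -0.136  0.018] alpha 4.62 [ 0.085 -0.063  2.025  0.     1.177  1.576]
```

View pics/w11.png

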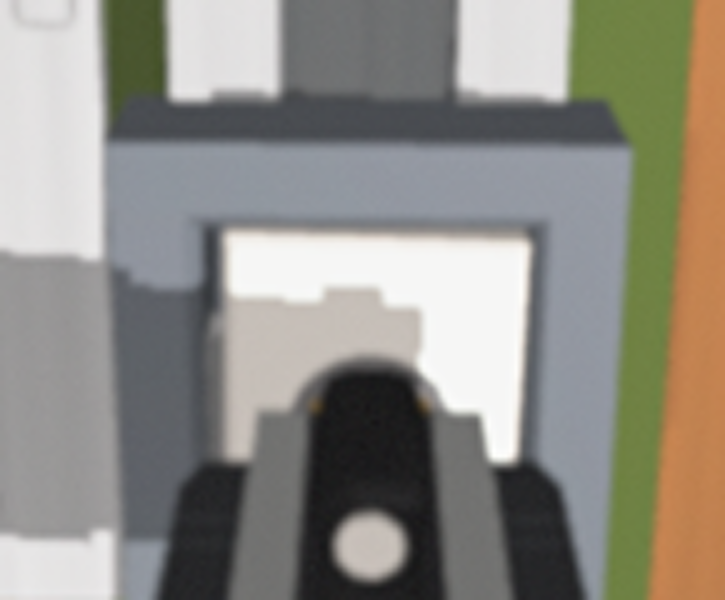

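Request:
jog_arm --increments '[{"slide":[0,0,0],"rotation":[0,0,1]},{"slide":[0,0,0],"rotation":[0,0,1]},{"slide":[0,0,0],"rotation":[0,0,0]},{"slide":[0,0,0],"rotation":[0,0,0]}]'

```text
time: 16.8
tool_pos: [0.4932, 0.1169, 0.0631]
tool_rot: [-0.0, 1.0, 0.023, 0.001]
contact_force: [1.0, 1.5, 6.1]
gripper_width: 0.106
```

```bash
python3 st.py
```

```text
16.8 [0.4932 0.1169 0.0631] [1.  1.5 6.1] [ 0.373 -0.194 -0.012] alpha 2.62 [ 0.085 -0.063  2.025  0.     1.177  1.61 ]
```

Request:
jog_arm --increments '[{"slide":[0,0,0],"rotation":[0,0,1]},{"slide":[0,0,0],"rotation":[0,0,1]},{"slide":[0,0,0],"rotation":[0,0,0]},{"slide":[0,0,0],"rotation":[0,0,0]}]'

```text
time: 17.13
tool_pos: [0.4933, 0.117, 0.0631]
tool_rot: [-0.0, 1.0, 0.006, 0.001]
contact_force: [1.8, 2.3, 4.6]
gripper_width: 0.104
```

```bash
python3 - <<'E'
import st
from h import *
f=optics.grab_frame("wrist");cv2.imwrite("pics/w12.png",cv2.resize(f["frame"][165:285,245:390],None,fx=5,fy=5,interpolation=cv2.INTER_CUBIC))
E
```

```text
17.1333 [0.4933 0.117  0.0631] [1.8 2.3 4.6] [ 0.389 -0.243  0.171] alpha 0.65 [ 8.600e-02 -6.300e-02  2.025e+00  1.000e-03  1.177e+00  1.645e+00]
```

View pics/w12.png

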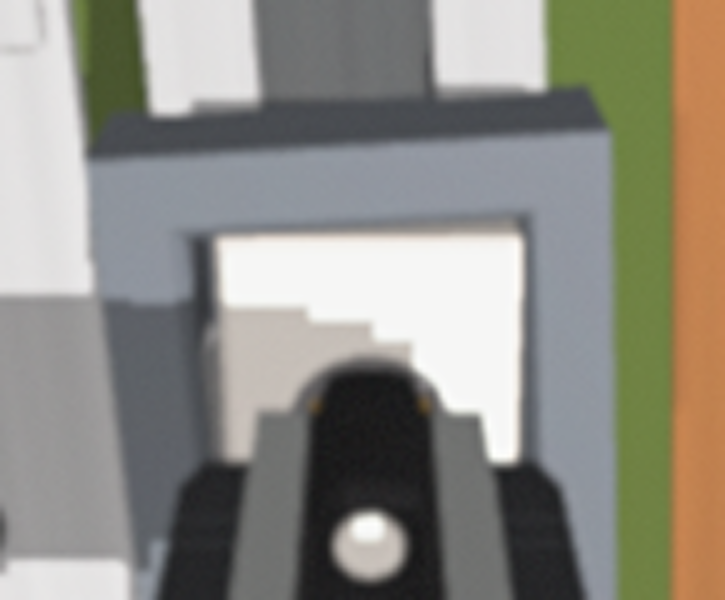

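The torque rose to 0.17 N m and the block now turns with the bar, about 3° in its clearance, so the screw is seated. I'll hold briefly, then back off 92°.

Request:
jog_arm --increments '[{"slide":[0,0,0],"rotation":[0,0,0.5]},{"slide":[0,0,0],"rotation":[0,0,0]},{"slide":[0,0,0],"rotation":[0,0,0]},{"slide":[0,0,0],"rotation":[0,0,0]}]'

```text
time: 17.52
tool_pos: [0.4933, 0.1171, 0.0631]
tool_rot: [-0.001, 1.0, 0.001, 0.002]
contact_force: [2.2, 2.0, 5.6]
gripper_width: 0.105
```

```bash
python3 st.py
```

```text
17.5167 [0.4933 0.1171 0.0631] [2.2 2.  5.6] [ 0.56  -0.347  0.269] alpha 0.14 [ 8.600e-02 -6.300e-02  2.025e+00  1.000e-03  1.176e+00  1.654e+00]
```

Request:
jog_arm --increments '[{"slide":[0,0,0],"rotation":[0,0,-2.5]},{"slide":[0,0.1,0],"rotation":[0,0,-5]},{"slide":[0,0.2,0],"rotation":[0,0,-7]},{"slide":[0,0.2,0],"rotation":[0,0,-7]},{"slide":[0,0.2,0],"rotation":[0,0,-7]},{"slide":[0,0.2,0],"rotation":[0,0,-7]},{"slide":[0,0.2,0],"rotation":[0,0,-7]},{"slide":[0,0.2,0],"rotation":[0,0,-7]},{"slide":[0,0.2,0],"rotation":[0,0,-7]},{"slide":[0,0.2,0],"rotation":[0,0,-7]},{"slide":[0,0.2,0],"rotation":[0,0,-7]},{"slide":[0,0.2,0],"rotation":[0,0,-7]},{"slide":[0,0.2,0],"rotation":[0,0,-7]},{"slide":[0,0.1,0],"rotation":[0,0,-5]},{"slide":[0,0,0],"rotation":[0,0,-3]},{"slide":[0,0,0],"rotation":[0,0,0]},{"slide":[0,0,0],"rotation":[0,0,0]}]'

```text
time: 18.93
tool_pos: [0.494, 0.1157, 0.063]
tool_rot: [-0.0, 0.691, 0.723, 0.001]
contact_force: [-1.1, 4.1, 9.2]
gripper_width: 0.106
```

```bash
python3 - <<'E'
import st
from h import *
f=optics.grab_frame("wrist");cv2.imwrite("pics/w13.png",cv2.resize(f["frame"][165:285,245:390],None,fx=5,fy=5,interpolation=cv2.INTER_CUBIC))
f=optics.grab_frame("scene");cv2.imwrite("pics/s13.png",f["frame"])
E
```

```text
18.9333 [0.494  0.1157 0.063 ] [-1.1  4.1  9.2] [0.649 0.178 0.044] alpha 92.61 [ 8.200e-02 -6.000e-02  2.022e+00  2.000e-03  1.178e+00  3.600e-02]
```

View pics/w13.png

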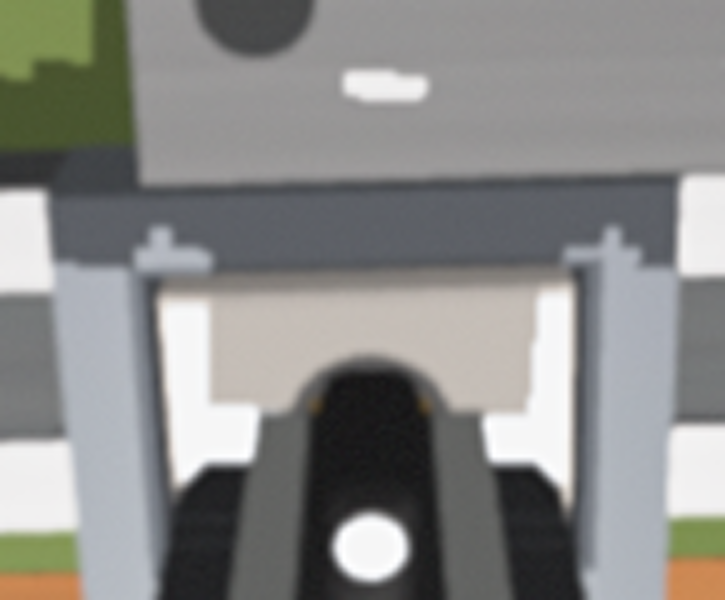

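View pics/s13.png

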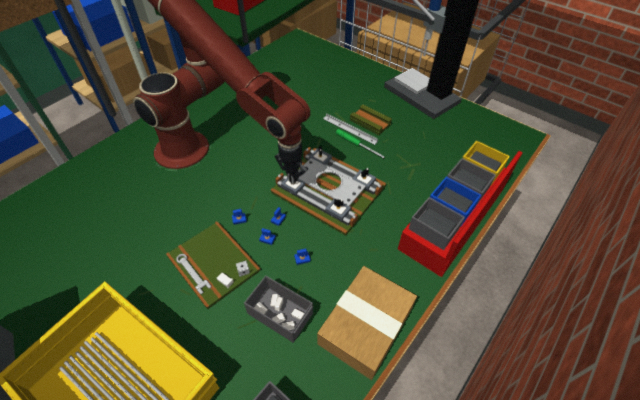

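```bash
python3 - <<'E'
from h import *
f=optics.grab_frame("wrist")
print("block");corners(f,[(172,495),(160,293),(575,287)],.052,(245,165),5)
print("mouth");corners(f,[(160,560),(140,272),(595,262)],.052,(245,165),5)
print("house back edge");corners(f,[(55,262),(680,262),(60,262)],.052,(245,165),5)
import st
E
```

```text
block
   [0.4723 0.1075 0.052 ] 0.0243 93.2
   [0.4709 0.1318 0.052 ] 0.044 3.5
  diag ctr [0.4936 0.121  0.052 ]
mouth
   [0.471  0.0991 0.052 ] 0.0351 93.5
   [0.4688 0.1341 0.052 ] 0.048 4.0
  diag ctr [0.4938 0.1182 0.052 ]
house back edge
   [0.4599 0.1348 0.052 ] 0.0658 2.6
   [0.5256 0.1378 0.052 ] 0.0653 2.6
  diag ctr [0.4601 0.1348 0.052 ]
19.0833 [0.494  0.1157 0.063 ] [-0.3  4.4  7.7] [ 0.671  0.141 -0.016] alpha 92.6 [ 8.200e-02 -6.000e-02  2.023e+00  2.000e-03  1.178e+00  3.600e-02]
```

The block lies at 3.5° yaw against about 4° for the pocket, and its edge measures 44.0 mm at the mouth plane, so it is flush. The bar is at 92.6°, which puts the screw about 89° off its seat. I'll settle and hand in.

Request:
jog_arm --increments '[{"slide":[0,0,0],"rotation":[0,0,0]},{"slide":[0,0,0],"rotation":[0,0,0]},{"slide":[0,0,0],"rotation":[0,0,0]},{"slide":[0,0,0],"rotation":[0,0,0]}]'

```text
time: 19.42
tool_pos: [0.494, 0.1157, 0.063]
tool_rot: [-0.0, 0.691, 0.723, 0.001]
contact_force: [0.4, 3.4, 7.7]
gripper_width: 0.105
```

```bash
python3 st.py; python3 -c "
from h import *
print(manip.job_done())"
```

```text
19.4167 [0.494  0.1157 0.063 ] [0.4 3.4 7.7] [0.632 0.208 0.026] alpha 92.61 [ 8.200e-02 -6.000e-02  2.022e+00  2.000e-03  1.178e+00  3.600e-02]
the job is handed in; nothing more can be done
None
```

The glide block is pressed home in the empty pocket, and the thumbscrew was run in to its seat and backed off about a quarter turn. I handed the job in at 19.4 s with the gripper still holding the bar. `job_done()` gives no verdict, so this rests on my own checks:

- **Block home:** it took a 23 N push without moving further. Its edge measures 44.0 mm at the mouth plane, so it is flush, and its yaw is 3.5° against about 4° for the pocket. When I measured it just after pressing it home, it was centred within about 1 mm.
- **Screw seated:** the torque rose from about 0.05 to 0.27 N m and the block began to turn with the bar. The block turned about 3° in its clearance at that moment and came back straight when I backed off.
- **Backed off:** the bar stands about 89° off its seat. I worked this out from the tool angle and the block's yaw in the picture, since the joint cannot be read directly.
- **Grip and bystanders:** the gripper is closed on the bar at about 9 mm, with a light downward push of about 8 N. The last scene picture showed the bystanders in view where they started; I compared them by eye only, not by measurement.

One check disagreed: the first top-camera fix put the pocket about 4 mm off in y compared with the wrist camera. I used the wrist values, and the block went in without side load.

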